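# Put the two scrapers back in their own pockets

### The job

Someone has left the narrow scraper in the wide pocket and the wide scraper standing in the steel mug. Put each scraper away in the pocket that fits its blade, blade down and fully home on the floor of the slot, and leave the mug and all the other things standing where they are.

Things in the scene. Friction and masses are not known exactly. Their poses are not given: they have to be found in the camera images.
- narrow_scraper: White plastic scraper, 225 mm long, 65 g: blade 40 mm wide, 4 thick, 90 long (last 8 mm bevelled to 2 thick, 34 wide), then handle 26 wide, 14 thick. Origin: middle of the blade's free edge; z along it to the handle end, y across the blade, x through it. Starts in the wide pocket, off to one side, leaning 28 degrees, handle to the robot.
- wide_scraper: White plastic scraper, 225 mm long, 90 g: blade 70 mm wide, 4 thick, 90 long (last 8 mm bevelled to 2 thick, 64 wide), then handle 26 wide, 14 thick. Origin: middle of the blade's free edge; z along it to the handle end, y across the blade, x through it. Starts leaning 28 degrees in the mug, handle to the robot, on the rim 138 mm up; lifts straight up.
- wide_pocket: Slot 76 by 7 mm, 60 deep, for the 70 mm blade, in a steel sheet pocket leaning 25 degrees towards the robot on a stand screwed down (base 105 by 110 mm, top 95 mm up). Flared lips reach 70 mm from the slot floor and widen the mouth to 22 mm. Origin: middle of the slot's floor; z out along the slot, y along its width, x through its thickness.
- narrow_pocket: Slot 46 by 7 mm, 60 deep, for the 40 mm blade, in a steel sheet pocket leaning 25 degrees towards the robot on a stand screwed down (base 105 by 80 mm, top 95 mm up). Flared lips reach 70 mm from the slot floor and widen the mouth to 22 mm. Origin: middle of the slot's floor; z out along the slot, y along its width, x through its thickness.
- mug: Tall stainless dipper mug, loose, 320 g, 98 mm across the rim, 125 mm high, wall 3 mm, floor 4 mm thick; its loop handle reaches 85 mm from the centre on the side away from the robot (+x). Origin: centre of the underside, z up. The wide scraper stands in it.
- dispenser: white plastic push dispenser bottle, 70 mm in diameter, 185 mm high with its pump head; loose. Origin: centre of the underside.
- brush: green scrubbing brush, stiff bristles down, 140 by 56 by 55 mm; loose. Origin: centre of the underside, x along its length.
- bowl: small stainless bowl, 112 mm across, 45 mm high; loose. Origin: centre of the underside.
- soap_holder: white ceramic soap holder with a bar of soap, 104 by 70 by 31 mm; loose. Origin: centre of the underside, x along its length.
- peg_basket: white basket of wooden clothes pegs, 110 by 150 by 80 mm, off to the left; loose. Origin: centre of the underside.
- jar: clear plastic jar, 90 mm in diameter, 130 mm high, off to the right; loose. Origin: centre of the underside.
Mind the look-alikes: they are no part of the job. Leave any yellow look-alike of the narrow_scraper alone.

How it is judged:
On the way, in this order (a step that is already met when the one before it is completed fails the run):
1. the narrow scraper is drawn right out of the wide pocket ((z of narrow_scraper in the frame of wide_pocket above 0.062 m or distance between narrow_scraper and wide_pocket above 0.08 m)), for 0.1 s.
2. the wide scraper is home in the wide pocket (x of wide_scraper in the frame of wide_pocket between -0.005 and 0.005 m and y of wide_scraper in the frame of wide_pocket between -0.006 and 0.006 m and z of wide_scraper in the frame of wide_pocket between -0.004 and 0.007 m and angle between the z axis of wide_scraper and the z axis of wide_pocket, either way round below 0.14 rad and angle between the x axis of wide_scraper and the x axis of wide_pocket, either way round below 0.2 rad), for 0.2 s.
At the end, for the whole second after the job is handed in: Each scraper is home in its own pocket: blade edge within 7 mm of the slot's floor, 5 mm (thickness) and 6 mm (width) of its middle, in line within 8 degrees, released, at rest; the mug (moved under 6 cm) and the other things (under 3 cm) stand upright, within 0.1 and 0.15 rad (all of step 2 and x of narrow_scraper in the frame of narrow_pocket between -0.005 and 0.005 m and y of narrow_scraper in the frame of narrow_pocket between -0.006 and 0.006 m and z of narrow_scraper in the frame of narrow_pocket between -0.004 and 0.007 m and angle between the z axis of narrow_scraper and the z axis of narrow_pocket, either way round below 0.14 rad and angle between the x axis of narrow_scraper and the x axis of narrow_pocket, either way round below 0.2 rad and angle between mug's own z axis and vertical below 0.1 rad and linear speed of each of wide_scraper, narrow_scraper below 0.03 m/s and angle between each of dispenser, brush, bowl, soap_holder, peg_basket, jar's own z axis and vertical below 0.15 rad); the robot touches nothing.
It fails at once if the dispenser, brush, bowl, soap holder, peg basket or jar is shifted more than 3 cm (distance of any of dispenser, brush, bowl, soap_holder, peg_basket, jar from where it was at the start of the episode above 0.03 m).
It fails at once if the mug is shifted more than 6 cm (distance of mug from where it was at the start of the episode above 0.06 m).
It fails at once if the mug is tipped more than 30 degrees (angle between mug's own z axis and vertical above 0.52 rad).
It also fails if it takes over 62 s, if anything falls off the work surface, if the arm or the gripper's body presses on something with over 40 N, if the wrist force passes 120 N, or if a joint passes its speed limit or range.

### The arm

A 6-joint arm with a two-finger parallel gripper is mounted at the origin on the work surface. World frame = base frame: x ahead of the robot, y to its left, z up, the work surface at z = 0. Lengths are in m, angles in rad, forces in N, time in s.
With the tool pointing down it reaches from about 0.3 to 0.775 m from the base axis. Payload 14.6 kg.
Tool frame: the origin (TCP) lies midway between the tips of the shut fingers; the grasp point (between the pads) lies 19 mm behind it (ctrl.pinch_z is the distance from the TCP to the grasp point, in m); z points along the fingers, y is the line along which they close (so a half turn about z gives the same grasp; the last joint's range is limited). The gripper opens to 94 mm and grips with 3 to 60 N. Pads are 16 mm wide; open, the fingers measure 119 mm over their backs; the gripper's body (75 mm by 177 mm) begins 78 mm behind the grasp point.
Start: joints at [1.204, 0.3, 1.521, -0, 1.321, -0.067], TCP at [0.162, 0.525, 0.205] pointing down, gripper open.
Joint ranges: [-3.03, 3.03], [-0.79, 2.21], [0.23, 2.52], [-1.04, 4.18], [0, 3.07], [-2.55, 2.55]. Speed limits (rad/s): [2.22, 2.22, 2.57, 3.14, 3.14, 3.14].

### API

Orientations are given as [roll, pitch, yaw] about the fixed x, y, z axes, in that order (R = Rz(yaw) Ry(pitch) Rx(roll)).
In Python, from station import ctrl gives the robot as it stands.
- The arm moves only by the tool jog_arm, never from a script. Its argument "motion" is a list of rows, each a list of 7 numbers: the shift along the tool's x, y, z in m, then the turn, a rotation vector about the tool's x, y, z in rad, then the opening, from -1 (shut) to 1 (fully open). In form: [[tx, ty, tz, rx, ry, rz, gripper], ...]. A call has 1 to 5 rows; each row shifts and turns the commanded pose from where the row before left it, along the tool's axes as they then stand; what a row does not reach is not made up. A row lasts 1/10 s, in which the tool goes at most 50 mm and 8.59 degrees, less where a joint would pass 70% of its speed; a pose out of reach is approached as far as the arm can. A call is refused whole if a number of a shift passes 0.05 or a number of a turn 0.15, either way. A call with a gripper value outside its range is refused whole. The fingers move at their own pace and stop on an object; "squeeze" is the grip in N (left out, the last holds). Time passes only in rows, so rows that do not move let the fingers close. It gives the time, the measured TCP pose, the force, the opening and the grip force at its end, in the units of the state.
- ctrl.get_obs(): the state, without advancing time (a new reading comes with each control period).
- ctrl.camera(name): name is "scene" or "top"; returns the picture (420x560x3 uint8, red, green, blue); there is no depth.
- ctrl.camera_model(name): a dict with "intrinsics" (3x3 intrinsics, pixels), "rvec" (rotation vector, rad) and "tvec" (3), from world to camera coordinates, as OpenCV has them. Camera axes: x right, y down, z forward; pixel columns grow to the right and rows downward; lengths in m; the calibration is good to about 2 mm. A picture is of the moment at which its call begins. camera_model takes no time and is no camera call.
- ctrl.hand_in(): hands the job in; it is judged then, once.
The state is a dict: "time_s": time; "qpos": joint angles; "joint_vel": joint speeds; "tau": joint torques, N m; "ee_pos": TCP position; "eef_rot": TCP orientation; "force": force on the tool from outside, world axes, zero at the start; "moment": the same for the moment, N m; "grip_width": finger opening in m; "grip_force": force on a finger pad.
Only numpy, scipy, OpenCV 4.12 (cv2) and the standard library are available. Lean on these libraries where they do the work, as an engineer would, in place of code of your own. Each camera call takes 0.05 s, during which the arm holds its last target. There are 200 camera calls.

## Working session

There is one attempt and no reset: what is moved stays moved. The work goes in short steps, Python scripts to look and compute and a tool call to move; the robot and the scene stay as the last step left them, time stands still between calls to the robot, and variables do not carry over. Pictures are saved under pics/ and viewed, at most 10 in all, crops included, and the job is handed in when it is done.

Besides the shell and the picture viewer there is one more tool, called after "Request:" as name([rows], argument=value, ...), one row to a line, values as JSON. jog_arm: Moves the arm, as the interface text tells. Its arguments: {"type":"object","properties":{"motion":{"type":"array"},"squeeze":{"type":"number"}},"required":["motion"]}

```bash
ls; mkdir -p pics
python3 - <<'E'
from station import ctrl
import cv2,numpy as np
for n in ("scene","top"):
    im=ctrl.camera(n); cv2.imwrite(f"pics/{n}0.png",cv2.cvtColor(im,cv2.COLOR_RGB2BGR))
    m=ctrl.camera_model(n); R=cv2.Rodrigues(np.array(m["rvec"]))[0]
    print(n,np.round(m["intrinsics"],1).tolist(),"cam pos",np.round(-R.T@np.array(m["tvec"]).ravel(),3),np.round(R,2).tolist())
print(ctrl.get_obs(),ctrl.pinch_z)
E
```

```text
pics
scene [[545.4, 0.0, 270.7], [0.0, 545.4, 212.3], [0.0, 0.0, 1.0]] cam pos [1.475 0.003 1.47 ] [[0.03, 1.0, 0.01], [0.83, -0.01, -0.56], [-0.56, 0.03, -0.83]]
top [[544.1, 0.0, 265.8], [0.0, 544.1, 204.7], [0.0, 0.0, 1.0]] cam pos [0.224 0.041 1.805] [[0.01, -1.0, 0.0], [-0.98, -0.01, -0.18], [0.18, -0.0, -0.98]]
{'time_s': 0.1, 'qpos': array([ 1.20441039e+00,  3.00397738e-01,  1.52152296e+00,  1.54337656e-05,
        1.32071115e+00, -6.65797684e-02]), 'joint_vel': array([-0.00170996, -0.00131594, -0.00177499, -0.00112411,  0.00055751,
        0.00079479]), 'tau': array([ 1.04725291e-04, -5.32633245e+01, -3.53283763e+01,  7.08608120e-02,
        2.35342188e-02, -3.71461965e-05]), 'ee_pos': array([0.16233629, 0.52524535, 0.20495116]), 'eef_rot': array([-3.14055675e+00, -8.40549649e-05,  2.84178261e+00]), 'force': array([-0.15349771,  0.0447723 ,  0.12045457]), 'moment': array([ 0.02146739,  0.02253199, -0.03070678]), 'grip_force': 0.0, 'grip_width': 0.09382984240736951} 0.0188
```

View pics/scene0.png

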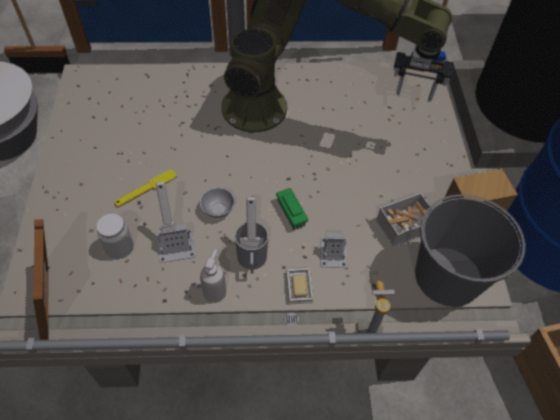

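View pics/top0.png

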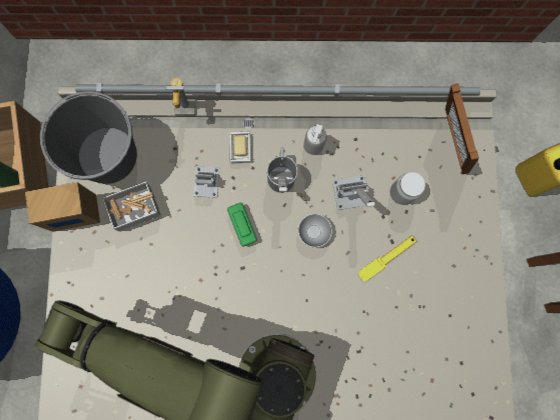

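The scene view shows the white scraper handle at (163,185) standing in the wide pocket (176,240). The mug is at (252,245) with a white scraper handle at (251,205), and the narrow pocket is at (333,250). The narrow scraper could be either the white one at (163,190) or the yellow one lying at (146,188). White and standing in the wide pocket fits the description, so the yellow one stays put. I'll confirm this in an enlarged crop.

Run:
```python
import cv2,numpy as np
s=cv2.imread("pics/scene0.png");t=cv2.imread("pics/top0.png")
def c(im,x,y,w,h,k):return cv2.resize(im[y:y+h,x:x+w],None,fx=k,fy=k,interpolation=cv2.INTER_CUBIC)
a=np.hstack([c(s,140,170,80,100,4),c(s,230,190,50,100,4),c(s,310,225,60,100,4)[:400]])
b=np.hstack([c(t,325,165,80,60,4),c(t,260,140,50,60,4),c(t,180,150,60,60,4)])
o=np.vstack([a[:360],b]);print(o.shape);cv2.imwrite("pics/crop0.png",o)
```

```text
(600, 760, 3)
```

View pics/crop0.png

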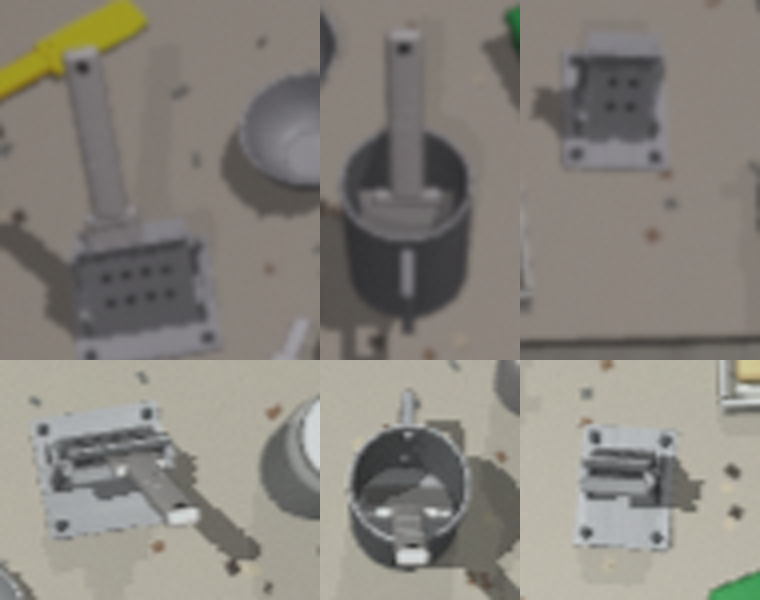

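The crop confirms it. The white narrow scraper stands off-centre in the wide pocket and the white wide scraper is in the mug, while the yellow one lies on the table. Next I'll triangulate the handles and enlarge the pockets.

```bash
cat > h.py <<'E'
import cv2,numpy as np
from station import ctrl
from scipy.spatial.transform import Rotation as Ro
M={n:ctrl.camera_model(n) for n in("scene","top")}
def ray(n,p):
    m=M[n];K=np.array(m["intrinsics"]);R=cv2.Rodrigues(np.array(m["rvec"]))[0]
    d=R.T@np.linalg.inv(K)@np.array([p[0],p[1],1.]);return -R.T@np.array(m["tvec"]).ravel(),d/np.linalg.norm(d)
def plane(n,p,z):
    o,d=ray(n,p);return o+d*(z-o[2])/d[2]
def tri(ps,pt):
    o1,d1=ray("scene",ps);o2,d2=ray("top",pt)
    t=np.linalg.lstsq(np.c_[d1,-d2],o2-o1,rcond=None)[0];a,b=o1+t[0]*d1,o2+t[1]*d2
    return (a+b)/2,np.linalg.norm(a-b)
def proj(n,P):
    m=M[n];return cv2.projectPoints(np.array(P,float).reshape(-1,3),np.array(m["rvec"]),np.array(m["tvec"]),np.array(m["intrinsics"]),None)[0].reshape(-1,2)
def tcp():
    o=ctrl.get_obs();return o["ee_pos"],Ro.from_euler("xyz",o["eef_rot"]),o
E
python3 - <<'E'
from h import *
np.set_printoptions(precision=4,suppress=True)
print("narrow end",tri((160.5,183.7),(370.7,203.7)));print("wide end",tri((251.2,198.7),(283,188.7)))
s=cv2.imread("pics/scene0.png");t=cv2.imread("pics/top0.png")
c=lambda im,x,y:cv2.resize(im[y:y+30,x:x+40],None,fx=10,fy=10,interpolation=cv2.INTER_CUBIC)
o=np.vstack([np.hstack([c(t,331,174),c(s,157,223)]),np.hstack([c(t,186,163),c(s,313,230)])])
cv2.imwrite("pics/crop1.png",cv2.convertScaleAbs(o,alpha=1.3))
E
```

```text
narrow end (array([ 0.5167, -0.2746,  0.211 ]), np.float64(0.00331427588540922))
wide end (array([ 0.564 , -0.0137,  0.1965]), np.float64(0.0033100364358266063))
```

View pics/crop1.png

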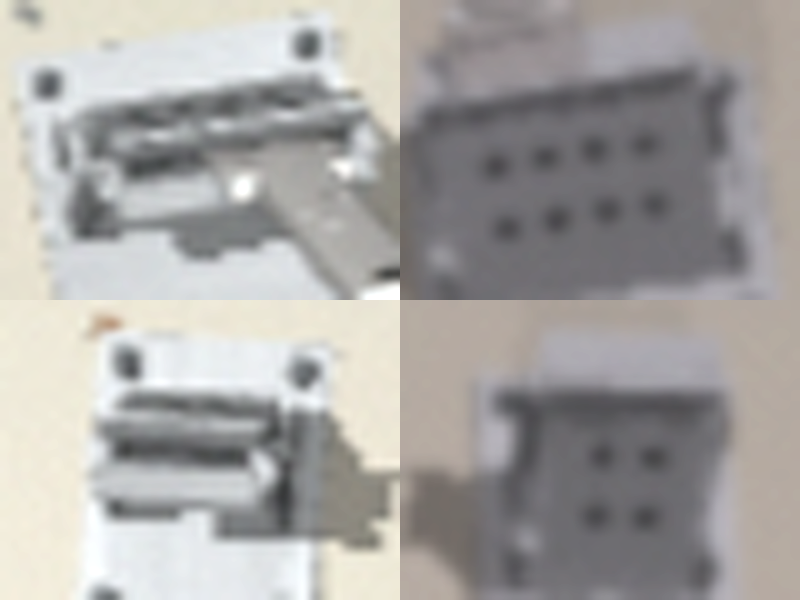

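```bash
cat > p.py <<'E'
from h import *
np.set_printoptions(precision=4,suppress=True)
T=lambda ox,oy:(lambda x,y:(ox+(x+.5)/10-.5,oy+(y+.5)/10-.5))
wt,ws,nt,ns=T(331,174),T(157-40,223),T(186,163-30),T(313-40,230-30)
zb=.006
print("W bolts",*[plane("top",p,zb)[:2] for p in(wt(48,85),wt(308,45),(339.6,205.9))])
print("W front top",[plane("top",wt(*p),.086)[:2] for p in((115,225),(235,207))],"scene",[plane("scene",ws(*p),.086)[:2] for p in((590,22),(690,15))])
print("W back top",[plane("top",wt(*p),.095)[:2] for p in((110,138),(360,97))],"scene",[plane("scene",ws(*p),.095)[:2] for p in((430,110),(695,70))])
print("N bolts",*[plane("top",p,zb)[:2] for p in(nt(128,362),nt(304,370),(196.4,192.6),(213.9,194.1))])
print("N front top",[plane("top",nt(*p),.086)[:2] for p in((105,500),(255,502))],"scene",[plane("scene",ns(*p),.086)[:2] for p in((540,330),(710,330))])
print("N back top",[plane("top",nt(*p),.095)[:2] for p in((97,412),(275,415))],"scene",[plane("scene",ns(*p),.095)[:2] for p in((500,393),(725,393))])
E
python3 p.py
```

```text
W bolts [ 0.6283 -0.1995] [ 0.6428 -0.288 ] [ 0.5463 -0.2123]
W front top [array([ 0.5643, -0.2095]), array([ 0.5704, -0.2484])] scene [array([ 0.5776, -0.2417]), array([ 0.5756, -0.2118])]
W back top [array([ 0.591 , -0.2072]), array([ 0.605, -0.288])] scene [array([ 0.6136, -0.2851]), array([ 0.601 , -0.2077])]
N bolts [0.6718 0.2656] [0.6694 0.2058] [0.5891 0.27  ] [0.5843 0.2109]
N front top [array([0.606 , 0.2618]), array([0.6056, 0.2134])] scene [array([0.6135, 0.2115]), array([0.6144, 0.2625])]
N back top [array([0.633 , 0.2641]), array([0.6324, 0.2067])] scene [array([0.6408, 0.1964]), array([0.642, 0.263])]
```

```bash
cat > q.py <<'E'
from h import *
np.set_printoptions(precision=4,suppress=True)
print(tri((343.2,263.6),(198.35,168.75)),tri((323.4,263.3),(215.95,169.55)))
# subpixel bolts & base: dark blob centroid near guesses
for n,ps in(("scene",[(343,263.6),(323,263.3),(192,254),(162.5,258)]),("top",[(198.4,168.8),(216,169.6),(335.4,182),(361.4,178),(339.6,205.9),(196.4,192.6),(213.9,194.1)])):
    g=cv2.cvtColor(cv2.imread(f"pics/{n}0.png"),cv2.COLOR_BGR2GRAY).astype(float)
    for p in ps:
        x,y=int(round(p[0])),int(round(p[1]));w=g[y-2:y+3,x-2:x+3];w=np.clip(np.median(w)-w,0,None)
        Y,X=np.mgrid[y-2:y+3,x-2:x+3];c=(w*X).sum()/w.sum(),(w*Y).sum()/w.sum();print(n,np.round(c,2),plane(n,c,.006)[:2])
E
python3 q.py
```

```text
(array([0.6732, 0.2662, 0.0004]), np.float64(0.0002561886704491796)) (array([0.6708, 0.2059, 0.0001]), np.float64(0.0009232944757070622))
scene [343.24 263.91] [0.6773 0.2651]
scene [323.61 263.06] [0.6733 0.2053]
scene [191.5  253.98] [ 0.6338 -0.1992]
scene [162.21 258.77] [ 0.6489 -0.2877]
top [198.32 168.95] [0.6711 0.2657]
top [215.97 169.87] [0.6683 0.2057]
top [335.3  182.03] [ 0.6284 -0.1993]
top [361.25 178.03] [ 0.6428 -0.2876]
top [340.03 205.96] [ 0.5461 -0.2137]
top [196.22 192.75] [0.5886 0.2705]
top [213.69 194.01] [0.5846 0.2116]
```

```bash
cat >> h.py <<'E'
np.set_printoptions(precision=4,suppress=True)
def frame(lean,yaw):  # tool R: z = -(slot/scraper axis), y = pocket y
    z=Ro.from_euler("z",yaw).apply([np.sin(lean),0,-np.cos(lean)]);y=np.array([-np.sin(yaw),np.cos(yaw),0])
    return Ro.from_matrix(np.c_[np.cross(y,z),y,z])
def plan(*tg,p=None,R=None):   # each target (pos,R): turn in place, then shift
    if p is None: p,R,_=tcp()
    for q,S in tg:
        if S is None: S=R
        rv=(R.inv()*S).as_rotvec();n=max(1,int(np.ceil(np.linalg.norm(rv)/.149)))
        d=S.inv().apply(np.array(q)-p);m=max(1,int(np.ceil(np.linalg.norm(d)/.0495)))
        print("turn",n,"x",np.round(rv/n,4)," total mm shift",np.round(d*1000,1),"->",m,"x",np.round(d/m,4));p,R=np.array(q),S
def st():
    p,R,o=tcp();print("t",round(o["time_s"],2),"p",p,"F",np.round(o["force"],1),"w",round(o["grip_width"],4),"g",round(o["grip_force"],1),"q",np.round(o["qpos"],2),"z",R.as_matrix()[:,2],"y",R.as_matrix()[:,1])
E
python3 - <<'E'
from h import *
b=np.array([0,0,.006])
e,_=tri((160.5,183.7),(370.7,203.7));j,_=tri((166.8,223),(360,191.4));print("narrow",e,j,e-j)
e2,_=tri((251.2,198.7),(283,188.7))
print("mug rim centre",plane("top",(282.2,174.5),.125), plane("scene",(251.7,236),.125))
u=Ro.from_euler("z",.158).apply([-np.sin(.489),0,np.cos(.489)])
g=e+b-.055*u;R=frame(np.radians(28),.158)
print("axis",u,"tcp",g)
plan(([.162,.525,.33],None),([.42,.20,.36],None),(list(g+.12*u),R),(list(g),R))
E
```

```text
narrow [ 0.5167 -0.2746  0.211 ] [ 0.5778 -0.2662  0.0965] [-0.0611 -0.0084  0.1145]
mug rim centre [ 0.6251 -0.0154  0.125 ] [ 0.6456 -0.0123  0.125 ]
axis [-0.4639 -0.0739  0.8828] tcp [ 0.5422 -0.2705  0.1685]
turn 1 x [0. 0. 0.]  total mm shift [   0.3   -0.5 -125. ] -> 3 x [ 0.0001 -0.0002 -0.0417]
turn 1 x [0. 0. 0.]  total mm shift [-342.5 -234.3  -29.8] -> 9 x [-0.0381 -0.026  -0.0033]
turn 5 x [-0.0226 -0.0961 -0.0897]  total mm shift [  48.8 -483.9   71. ] -> 10 x [ 0.0049 -0.0484  0.0071]
turn 1 x [0. 0. 0.]  total mm shift [ -0.   0. 120.] -> 3 x [-0.    0.    0.04]
```

Request:
jog_arm([
  [0,0,-0.042,0,0,0,1],
  [0,0,-0.042,0,0,0,1],
  [0,0,-0.041,0,0,0,1],
  [-0.038,-0.026,-0.003,0,0,0,1],
  [-0.038,-0.026,-0.003,0,0,0,1],
])

```text
time_s: 0.6
ee_pos: [0.2199, 0.4528, 0.3369]
eef_rot: [3.141, 0.0, 2.844]
force: [0.3, 0.6, 0.8]
grip_width: 0.0937
grip_force: 0.0
```

Request:
jog_arm([
  [-0.038,-0.026,-0.003,0,0,0,1],
  [-0.038,-0.026,-0.003,0,0,0,1],
  [-0.038,-0.026,-0.003,0,0,0,1],
  [-0.038,-0.026,-0.003,0,0,0,1],
  [-0.038,-0.026,-0.003,0,0,0,1],
])

```text
time_s: 1.1
ee_pos: [0.3635, 0.2713, 0.3515]
eef_rot: [-3.142, -0.0, 2.842]
force: [1.0, 1.0, 0.3]
grip_width: 0.094
grip_force: 0.0
```

Request:
jog_arm([
  [-0.038,-0.026,-0.003,-0.023,-0.096,-0.09,1],
  [-0.038,-0.026,-0.003,-0.023,-0.096,-0.09,1],
  [0,0,0,-0.023,-0.096,-0.09,1],
  [0,0,0,-0.023,-0.096,-0.09,1],
  [0,0,0,-0.023,-0.096,-0.09,1],
])

```text
time_s: 1.6
ee_pos: [0.4228, 0.2034, 0.3606]
eef_rot: [3.14, 0.493, -2.979]
force: [0.9, -0.0, 0.3]
grip_width: 0.0943
grip_force: 0.0
```

Run:
```python
from h import *
st()
plan(([0.4865,-0.2794,0.2744],frame(np.radians(28),.158)),([.5422,-.2705,.1685],None))
```

```text
t 1.6 p [0.4228 0.2034 0.3606] F [ 0.9 -0.   0.3] w 0.0943 g 0.0 q [ 0.45 -0.24  1.8  -0.15  1.11 -1.25] z [ 0.4669  0.0781 -0.8808] y [-0.1625  0.9867  0.0014]
turn 1 x [0.0036 0.0045 0.0039]  total mm shift [  52.  -486.8   70. ] -> 10 x [ 0.0052 -0.0487  0.007 ]
turn 1 x [0. 0. 0.]  total mm shift [ -0.1   0.  120. ] -> 3 x [-0.    0.    0.04]
```

Request:
jog_arm([
  [0.005,-0.0487,0.007,0,0,0,1],
  [0.005,-0.0487,0.007,0,0,0,1],
  [0.005,-0.0487,0.007,0,0,0,1],
  [0.005,-0.0487,0.007,0,0,0,1],
  [0.005,-0.0487,0.007,0,0,0,1],
])

```text
time_s: 2.1
ee_pos: [0.4557, -0.0395, 0.3173]
eef_rot: [3.139, 0.491, -2.983]
force: [0.7, 1.0, 1.2]
grip_width: 0.0938
grip_force: 0.0
```

Request:
jog_arm([
  [0.005,-0.0487,0.007,0,0,0,1],
  [0.005,-0.0487,0.007,0,0,0,1],
  [0.005,-0.0487,0.007,0,0,0,1],
  [0.005,-0.0487,0.007,0,0,0,1],
  [0.007,-0.0487,0.007,0,0,0,1],
])

```text
time_s: 2.6
ee_pos: [0.4982, -0.2693, 0.2795]
eef_rot: [3.138, 0.468, -3.016]
force: [-0.3, 0.5, -0.3]
grip_width: 0.0943
grip_force: 0.0
```

Run:
```python
from h import *
st()
plan(([0.4865,-0.2794,0.2744],frame(np.radians(28),.158)),([.5422,-.2705,.1685],None))
s=ctrl.camera("scene");t=ctrl.camera("top")
p,R,_=tcp();print(proj("scene",p),proj("top",p))
o=np.hstack([cv2.resize(s[140:260,130:230],None,fx=4,fy=4,interpolation=2),cv2.resize(t[150:270,320:420],None,fx=4,fy=4,interpolation=2)])
cv2.imwrite("pics/a1.png",o[...,::-1])
```

```text
t 2.6 p [ 0.4982 -0.2693  0.2795] F [-0.3  0.5 -0.3] w 0.0943 g 0.0 q [-0.73  0.09  1.66  0.39  1.1  -2.55] z [ 0.4466  0.0605 -0.8927] y [-0.1271  0.9919  0.0036]
turn 1 x [-0.0108 -0.0211 -0.0288]  total mm shift [13.9 -8.2 -1.7] -> 1 x [ 0.0139 -0.0082 -0.0017]
turn 1 x [0. 0. 0.]  total mm shift [ -0.1   0.  120. ] -> 3 x [-0.    0.    0.04]
[[158.3895 164.033 ]] [[373.2498 205.4757]]
```

View pics/a1.png

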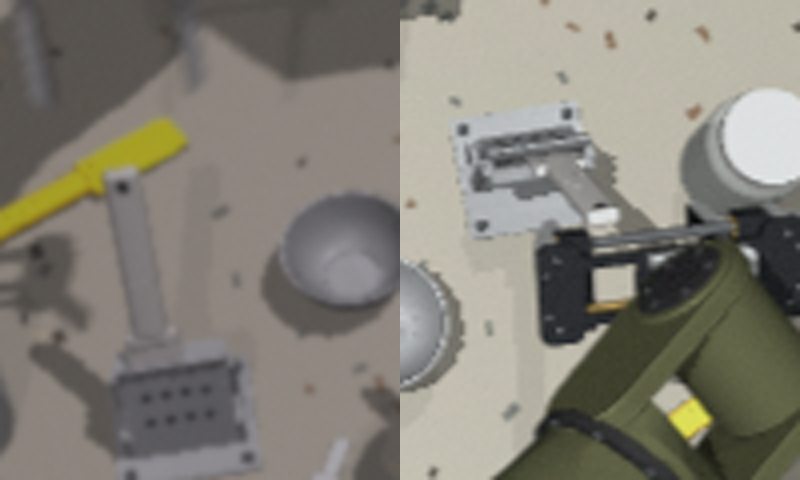

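The q6 joint sat at its limit of -2.55, so I'll use the half-turned grasp, turning +π about tool z. The picture shows the handle end ahead of the fingers (scene crop (122,180)), with nothing touched.

Request:
jog_arm([
  [0,0,0,0,0,0.15,1],
  [0,0,0,0,0,0.15,1],
  [0,0,0,0,0,0.15,1],
  [0,0,0,0,0,0.15,1],
  [0,0,0,0,0,0.15,1],
])

```text
time_s: 3.2
ee_pos: [0.4989, -0.2657, 0.2808]
eef_rot: [2.807, 0.335, 2.463]
force: [0.2, -0.3, -0.7]
grip_width: 0.0937
grip_force: 0.0
```

Request:
jog_arm([
  [0,0,0,0,0,0.15,1],
  [0,0,0,0,0,0.15,1],
  [0,0,0,0,0,0.15,1],
  [0,0,0,0,0,0.15,1],
  [0,0,0,0,0,0.15,1],
])

```text
time_s: 3.7
ee_pos: [0.4989, -0.2657, 0.2808]
eef_rot: [2.674, 0.029, 1.763]
force: [-0.2, -0.4, 0.1]
grip_width: 0.0942
grip_force: 0.0
```

Request:
jog_arm([
  [0,0,0,0,0,0.15,1],
  [0,0,0,0,0,0.15,1],
  [0,0,0,0,0,0.15,1],
  [0,0,0,0,0,0.15,1],
  [0,0,0,0,0,0.15,1],
])

```text
time_s: 4.2
ee_pos: [0.4988, -0.2657, 0.2808]
eef_rot: [2.768, -0.291, 1.075]
force: [0.6, 0.3, -0.0]
grip_width: 0.094
grip_force: 0.0
```

Request:
jog_arm([
  [0,0,0,0,0,0.15,1],
  [0,0,0,0,0,0.15,1],
  [0,0,0,0,0,0.15,1],
  [0,0,0,0,0,0.15,1],
  [0,0,0,0,0,0.15,1],
])

```text
time_s: 4.7
ee_pos: [0.4988, -0.2657, 0.2808]
eef_rot: [3.074, -0.464, 0.286]
force: [0.4, 0.7, 0.2]
grip_width: 0.0942
grip_force: 0.0
```

```bash
cat >> h.py <<'E'
_f=frame
def frame(lean,yaw): return _f(lean,yaw)*Ro.from_euler("z",np.pi)
E
python3 - <<'E'
from h import *
st()
plan(([0.4865,-0.2794,0.2744],frame(np.radians(28),.158)),([.5422,-.2705,.1685],None))
E
```

```text
t 4.7 p [ 0.4988 -0.2657  0.2808] F [0.4 0.7 0.2] w 0.0942 g 0.0 q [-0.72  0.09  1.67  0.39  1.1   0.45] z [ 0.4478  0.0612 -0.8921] y [ 0.2526 -0.9657  0.0605]
turn 1 x [0.0089 0.0204 0.1147]  total mm shift [-15.7  11.6  -1.1] -> 1 x [-0.0157  0.0116 -0.0011]
turn 1 x [0. 0. 0.]  total mm shift [  0.1  -0.  120. ] -> 3 x [ 0.   -0.    0.04]
```

Request:
jog_arm([
  [0,0,0,0.009,0.02,0.115,1],
  [-0.016,0.012,-0.001,0,0,0,1],
  [0,0,0.04,0,0,0,1],
  [0,0,0.04,0,0,0,1],
  [0,0,0.04,0,0,0,1],
])

```text
time_s: 5.2
ee_pos: [0.5425, -0.2712, 0.1673]
eef_rot: [3.138, -0.489, 0.164]
force: [-0.3, -0.1, -0.7]
grip_width: 0.0943
grip_force: 0.0
```

Run:
```python
from h import *
st()
s=ctrl.camera("scene");t=ctrl.camera("top")
p,R,_=tcp();print(proj("scene",p),proj("top",p))
o=np.hstack([cv2.resize(s[170:260,140:220],None,fx=5,fy=5,interpolation=2),cv2.resize(t[160:250,325:405],None,fx=5,fy=5,interpolation=2)])
cv2.imwrite("pics/a2.png",o[...,::-1])
```

```text
t 5.2 p [ 0.5425 -0.2712  0.1673] F [-0.3 -0.1 -0.7] w 0.0943 g 0.0 q [-0.68  0.28  1.72  0.48  0.86  0.46] z [ 0.4636  0.0731 -0.883 ] y [ 0.1619 -0.9868  0.0033]
[[163.4148 200.2008]] [[365.2827 198.5494]]
```

View pics/a2.png

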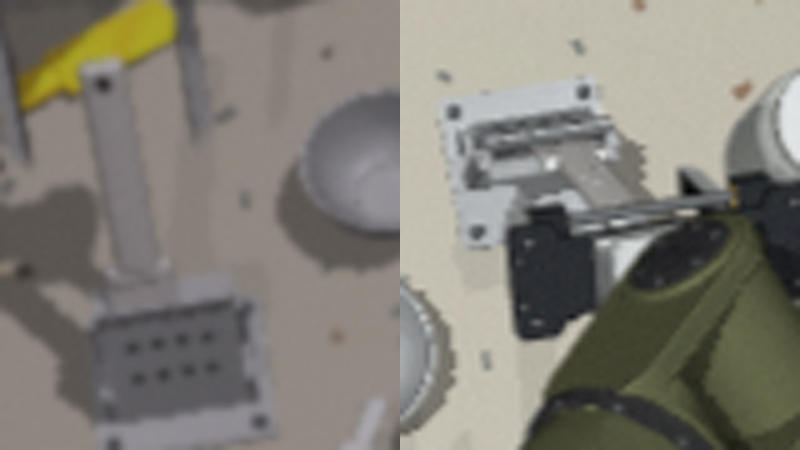

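Request:
jog_arm([
  [0.002,0,0,0,0,0,-1],
  [0,0,0,0,0,0,-1],
  [0,0,0,0,0,0,-1],
  [0,0,0,0,0,0,-1],
  [0,0,0,0,0,0,-1],
], squeeze=25)

```text
time_s: 5.8
ee_pos: [0.5438, -0.2719, 0.17]
eef_rot: [3.138, -0.489, 0.164]
force: [-0.0, -0.2, -0.0]
grip_width: 0.0576
grip_force: 0.0
```

Request:
jog_arm([
  [0,0,0,0,0,0,-1],
  [0,0,0,0,0,0,-1],
  [0,0,-0.01,0,0,0,-1],
  [0,0,-0.015,0,0,0,-1],
  [0,0,-0.015,0,0,0,-1],
])

```text
time_s: 6.3
ee_pos: [0.5247, -0.2747, 0.2059]
eef_rot: [3.138, -0.488, 0.164]
force: [0.3, -0.4, -0.9]
grip_width: 0.0259
grip_force: 25.0
```

Request:
jog_arm([
  [0,0,-0.03,0,0,0,-1],
  [0,0,-0.03,0,0,0,-1],
  [0,0,-0.03,0,0,0,-1],
  [0,0,-0.03,0,0,0,-1],
  [0,0,0,0,0,0,-1],
])

```text
time_s: 6.8
ee_pos: [0.4689, -0.2844, 0.3155]
eef_rot: [3.132, -0.492, 0.166]
force: [0.8, -0.3, 0.4]
grip_width: 0.0261
grip_force: 25.0
```

Run:
```python
from h import *
st()
s=ctrl.camera("scene");t=ctrl.camera("top")
p,R,_=tcp();print(proj("scene",p),proj("top",p))
o=np.hstack([cv2.resize(s[140:260,120:220],None,fx=4,fy=4,interpolation=2),cv2.resize(t[150:270,320:420],None,fx=4,fy=4,interpolation=2)])
cv2.imwrite("pics/a3.png",o[...,::-1])
```

```text
t 6.8 p [ 0.4689 -0.2844  0.3155] F [ 0.8 -0.3  0.4] w 0.0261 g 25.0 q [-0.8   0.04  1.65  0.43  1.19  0.5 ] z [ 0.4676  0.0682 -0.8813] y [ 0.1602 -0.9871  0.0086]
[[152.588  148.3011]] [[380.7752 214.0159]]
```

View pics/a3.png

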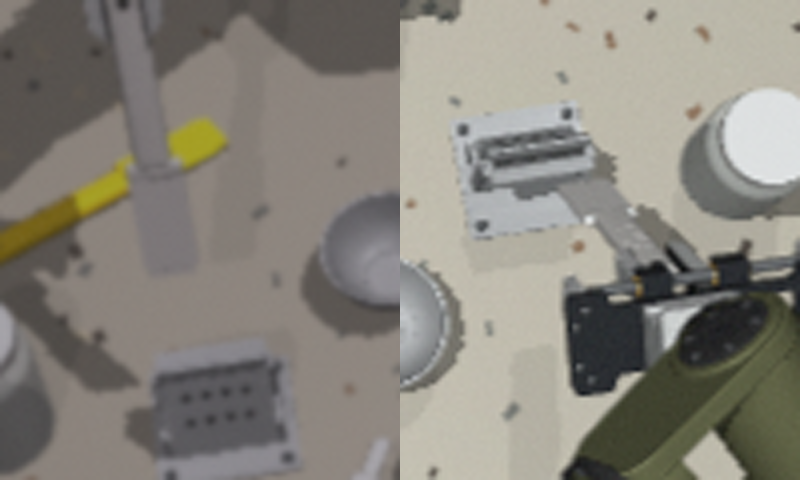

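Run:
```python
from h import *
p,R,_=tcp()
j,e=tri((157.6,181.4),(372.3,203.3));print("junction",j,e,"in tool",R.inv().apply(j-p))
for d in(.165,.17,.175): print(d,"tip pred scene",proj("scene",p+R.apply([0,0,d])))
print("scene tip seen",(162.6,207.4), "j pred .08",proj("scene",p+R.apply([0,0,.08])),proj("top",p+R.apply([0,0,.08])))
S=frame(np.radians(25),-.057)
fl=np.array([.6532,.2368,.027]);u=-S.as_matrix()[:,2]
print("u",u);plan(([.43,-.20,.36],None),([.43,.15,.36],S),(fl+u*(.17+.09),S),p=p,R=R)
```

```text
junction [ 0.5162 -0.2794  0.2211] 0.0006277778333504127 in tool [-0.0009  0.0031  0.1016]
0.165 tip pred scene [[162.4661 201.0339]]
0.17 tip pred scene [[162.7504 202.5515]]
0.175 tip pred scene [[163.0339 204.0646]]
scene tip seen (162.6, 207.4) j pred .08 [[157.5011 174.5289]] [[373.2703 205.36  ]]
u [-0.4219  0.0241  0.9063]
turn 1 x [0. 0. 0.]  total mm shift [  0.7 -88.6 -55.3] -> 3 x [ 0.0002 -0.0295 -0.0184]
turn 2 x [-0.047  -0.0264  0.0987]  total mm shift [ -18.1 -349.4   -8.4] -> 8 x [-0.0023 -0.0437 -0.0011]
turn 1 x [0. 0. 0.]  total mm shift [ 56.7 -99.4 133.9] -> 4 x [ 0.0142 -0.0248  0.0335]
```

Run:
```python
from h import *
S=frame(np.radians(25),-.057)
fl=np.array([.6532,.2368,.027]);u=-S.as_matrix()[:,2]
plan(([.42,-.20,.41],None),([.43,.15,.41],S),(fl+u*(.184+.095),S))
```

```text
turn 1 x [0. 0. 0.]  total mm shift [  15.4  -90.  -104.1] -> 3 x [ 0.0051 -0.03   -0.0347]
turn 2 x [-0.047  -0.0264  0.0987]  total mm shift [  -9.  -350.    -4.2] -> 8 x [-0.0011 -0.0438 -0.0005]
turn 1 x [0. 0. 0.]  total mm shift [ 35.6 -99.4 160.2] -> 4 x [ 0.0089 -0.0248  0.0401]
```

Request:
jog_arm([
  [0.005,-0.03,-0.035,0,0,0,-1],
  [0.005,-0.03,-0.035,0,0,0,-1],
  [0.005,-0.03,-0.034,0,0,0,-1],
  [0,0,0,-0.047,-0.026,0.099,-1],
  [0,0,0,-0.047,-0.026,0.099,-1],
])

```text
time_s: 7.4
ee_pos: [0.4198, -0.1997, 0.4093]
eef_rot: [-3.141, -0.436, -0.061]
force: [1.5, -0.5, -1.2]
grip_width: 0.026
grip_force: 25.0
```

Request:
jog_arm([
  [-0.001,-0.044,-0.001,0,0,0,-1],
  [-0.001,-0.044,-0.001,0,0,0,-1],
  [-0.001,-0.044,-0.001,0,0,0,-1],
  [-0.001,-0.044,-0.001,0,0,0,-1],
  [-0.001,-0.044,0,0,0,0,-1],
])

```text
time_s: 7.9
ee_pos: [0.4259, 0.0218, 0.4102]
eef_rot: [-3.14, -0.436, -0.057]
force: [1.0, -0.5, 0.2]
grip_width: 0.0257
grip_force: 25.0
```

Request:
jog_arm([
  [-0.001,-0.044,0,0,0,0,-1],
  [-0.001,-0.044,0,0,0,0,-1],
  [-0.001,-0.044,0,0,0,0,-1],
  [0.009,-0.025,0.03,0,0,0,-1],
  [0.009,-0.025,0.03,0,0,0,-1],
])

```text
time_s: 8.4
ee_pos: [0.4756, 0.2019, 0.3618]
eef_rot: [-3.14, -0.436, -0.055]
force: [0.8, -0.4, 0.2]
grip_width: 0.0256
grip_force: 25.0
```

Run:
```python
from h import *
st()
S=frame(np.radians(25),-.057)
fl=np.array([.6532,.2368,.027]);u=-S.as_matrix()[:,2]
plan((fl+u*(.184+.095),S))
```

```text
t 8.4 p [0.4756 0.2019 0.3618] F [ 0.8 -0.4  0.2] w 0.0256 g 25.0 q [ 0.43 -0.08  1.64 -0.21  1.2   2.1 ] z [ 0.4216 -0.0214 -0.9065] y [-0.0538 -0.9986 -0.0014]
turn 1 x [-0.0026  0.0005  0.0023]  total mm shift [ 17.4 -45.   98.5] -> 3 x [ 0.0058 -0.015   0.0328]
```

Request:
jog_arm([
  [0.006,-0.015,0.033,-0.003,0,0.002,-1],
  [0.006,-0.015,0.033,0,0,0,-1],
  [0.005,-0.015,0.0325,0,0,0,-1],
  [0,0,0,0,0,0,-1],
])

```text
time_s: 8.8
ee_pos: [0.5348, 0.2418, 0.2748]
eef_rot: [3.136, -0.428, -0.057]
force: [-0.4, -0.3, -1.3]
grip_width: 0.0257
grip_force: 25.0
```

Run:
```python
from h import *
st()
s=ctrl.camera("scene");t=ctrl.camera("top")
p,R,_=tcp();print(proj("scene",p+R.apply([[0,0,.184],[0,.02,.184],[0,-.02,.184]])),proj("top",p+R.apply([0,0,.184])))
o=np.hstack([cv2.resize(s[185:265,300:366],None,fx=6,fy=6,interpolation=2),cv2.resize(t[150:230,174:240],None,fx=6,fy=6,interpolation=2)])
cv2.imwrite("pics/a4.png",o[...,::-1])
```

```text
t 8.8 p [0.5348 0.2418 0.2748] F [-0.4 -0.3 -1.3] w 0.0257 g 25.0 q [ 0.46  0.13  1.62 -0.25  1.03  2.18] z [ 0.414  -0.0286 -0.9098] y [-0.0588 -0.9983  0.0047]
[[335.7835 227.1099]
 [329.0216 226.8682]
 [342.5464 227.3516]] [[203.0771 178.9269]]
```

View pics/a4.png

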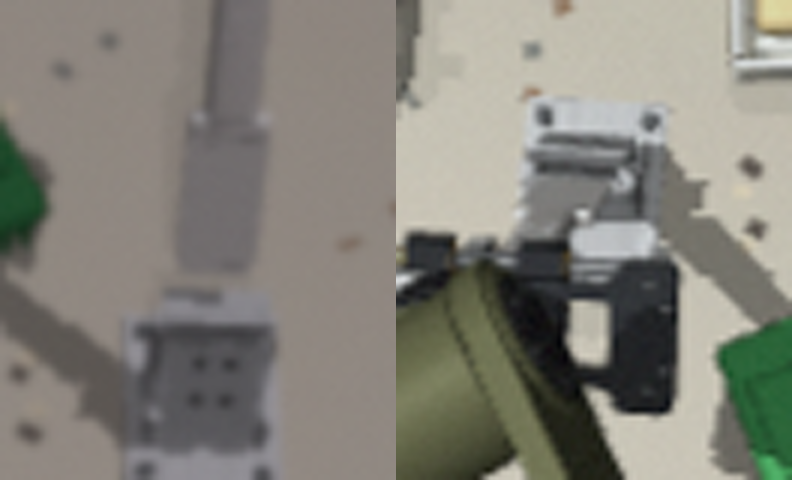

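Scene view: the tip's mid is at (336,230) and the slot axis lies about 2–3 mm further to +y. In the top view the tip is where predicted, at (203,179). I'll shift +2 mm in y and -2 mm in x, then insert.

Request:
jog_arm([
  [-0.002,-0.002,0.01,0,0,0,-1],
  [0,0,0.01,0,0,0,-1],
  [0,0,0.01,0,0,0,-1],
  [0,0,0.005,0,0,0,-1],
  [0,0,0,0,0,0,-1],
])

```text
time_s: 9.4
ee_pos: [0.5482, 0.242, 0.2477]
eef_rot: [3.141, -0.435, -0.06]
force: [-1.1, -0.0, -1.1]
grip_width: 0.0255
grip_force: 25.0
```

Request:
jog_arm([
  [0,0,0.005,0,0,0,-1],
  [0,0,0.005,0,0,0,-1],
  [0,0,0.005,0,0,0,-1],
  [0,0,0,0,0,0,-1],
])

```text
time_s: 9.8
ee_pos: [0.5546, 0.2418, 0.2341]
eef_rot: [3.141, -0.435, -0.059]
force: [0.1, -0.3, 0.3]
grip_width: 0.0263
grip_force: 25.0
```

Request:
jog_arm([
  [0,0,0.005,0,0,0,-1],
  [0,0,0.005,0,0,0,-1],
  [0,0,0.005,0,0,0,-1],
  [0,0,0,0,0,0,-1],
])

```text
time_s: 10.2
ee_pos: [0.561, 0.2414, 0.2205]
eef_rot: [3.141, -0.435, -0.06]
force: [0.1, -0.3, -0.6]
grip_width: 0.0257
grip_force: 25.0
```

Request:
jog_arm([
  [0,0,0.005,0,0,0,-1],
  [0,0,0.005,0,0,0,-1],
  [0,0,0,0,0,0,-1],
])

```text
time_s: 10.5
ee_pos: [0.5652, 0.2412, 0.2115]
eef_rot: [3.141, -0.436, -0.06]
force: [-0.3, -0.5, -1.3]
grip_width: 0.0259
grip_force: 25.0
```

Request:
jog_arm([
  [0,0,0.004,0,0,0,-1],
  [0,0,0.004,0,0,0,-1],
  [0,0,0,0,0,0,-1],
])

```text
time_s: 10.8
ee_pos: [0.5685, 0.241, 0.2044]
eef_rot: [3.141, -0.436, -0.06]
force: [-0.6, -0.4, -0.6]
grip_width: 0.0259
grip_force: 25.0
```

Request:
jog_arm([
  [0,0,0.003,0,0,0,-1],
  [0,0,0.003,0,0,0,-1],
  [0,0,0,0,0,0,-1],
])

```text
time_s: 11.1
ee_pos: [0.571, 0.2409, 0.1991]
eef_rot: [3.141, -0.436, -0.06]
force: [-0.6, 0.6, -1.7]
grip_width: 0.026
grip_force: 25.0
```

Request:
jog_arm([
  [0,0,0.003,0,0,0,-1],
  [0,0,0.003,0,0,0,-1],
  [0,0,0,0,0,0,-1],
])

```text
time_s: 11.4
ee_pos: [0.5736, 0.2409, 0.1944]
eef_rot: [3.141, -0.437, -0.06]
force: [-3.6, 0.0, 3.0]
grip_width: 0.0261
grip_force: 25.0
```

Run:
```python
from h import *
st()
p,R,_=tcp();print("tip",p+R.apply([0,0,.184]))
s=ctrl.camera("scene");t=ctrl.camera("top")
o=np.hstack([cv2.resize(s[185:265,300:366],None,fx=6,fy=6,interpolation=2),cv2.resize(t[150:230,174:240],None,fx=6,fy=6,interpolation=2)])
cv2.imwrite("pics/a5.png",o[...,::-1])
```

```text
t 11.4 p [0.5736 0.2409 0.1944] F [-3.6  0.   3. ] w 0.0261 g 25.0 q [ 0.42  0.27  1.65 -0.27  0.85  2.19] z [ 0.422  -0.0254 -0.9062] y [-0.0598 -0.9982  0.0001]
tip [0.6513 0.2362 0.0276]
```

View pics/a5.png

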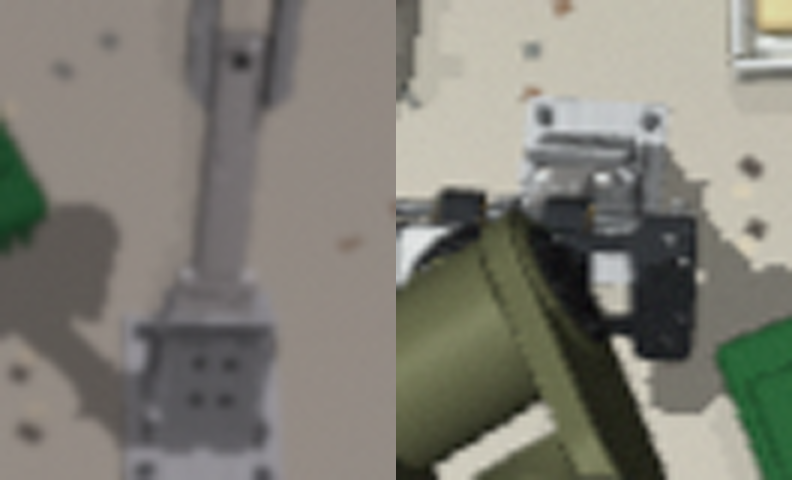

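The scraper is in the slot, with its shoulder just above the lip at scene crop (220,285). Contact is starting, so I'll press it home.

Request:
jog_arm([
  [0,0,0.002,0,0,0,-1],
  [0,0,0.002,0,0,0,-1],
  [0,0,0,0,0,0,-1],
])

```text
time_s: 11.8
ee_pos: [0.5761, 0.2412, 0.194]
eef_rot: [-3.14, -0.441, -0.06]
force: [-15.8, -2.0, 24.6]
grip_width: 0.0261
grip_force: 25.0
```

Request:
jog_arm([
  [0,0,0.002,0,0,0,-1],
  [0,0,0.001,0,0,0,-1],
  [0,0,0,0,0,0,-1],
])

```text
time_s: 12.1
ee_pos: [0.5778, 0.2413, 0.1924]
eef_rot: [-3.139, -0.443, -0.06]
force: [-17.1, -3.4, 30.8]
grip_width: 0.0261
grip_force: 25.1
```

Request:
jog_arm([
  [0,0,-0.002,0,0,0,1],
  [0,0,0,0,0,0,1],
  [0,0,0,0,0,0,1],
  [0,0,-0.03,0,0,0,1],
  [0,0,-0.045,0,0,0,1],
])

```text
time_s: 12.6
ee_pos: [0.5432, 0.2419, 0.2554]
eef_rot: [3.138, -0.431, -0.059]
force: [0.8, 0.3, 0.1]
grip_width: 0.0626
grip_force: 0.0
```

Request:
jog_arm([
  [0,0,-0.045,0,0,0,1],
  [0,0,-0.03,0,0,0,1],
  [0,0,0,0,0,0,1],
])

```text
time_s: 12.9
ee_pos: [0.5123, 0.2451, 0.3299]
eef_rot: [-3.138, -0.442, -0.06]
force: [0.3, 0.2, -0.1]
grip_width: 0.0864
grip_force: 0.0
```

Run:
```python
from h import *
st()
a,b=plane("top",(274.1,177.9),.088),plane("top",(289.6,177.9),.088);v=a-b;yaw=np.arctan2(-v[0],v[1]);print("shoulders",a,b,"yaw",yaw)
e=plane("top",(282.6,188.4),.205);print("end",e,"mug",plane("top",(281.8,174.1),.125))
e[2]=.205
print("narrow end check",plane("top",(370.3,203.3),.226))
m=(a+b)/2;print("dir",e-m,np.linalg.norm(e-m))
R=frame(np.radians(28),float(yaw));u=-R.as_matrix()[:,2];g=e-.055*u;print("g",g,"u",u)
plan(([.43,.1,.36],None),(g+.12*u,R),(g,R))
```

```text
t 12.9 p [0.5123 0.2451 0.3299] F [ 0.3  0.2 -0.1] w 0.0864 g 0.0 q [ 0.49  0.06  1.58 -0.25  1.13  2.18] z [ 0.4269 -0.0226 -0.904 ] y [-0.059  -0.9983 -0.0029]
shoulders [0.6225 0.0096 0.088 ] [ 0.6228 -0.0406  0.088 ] yaw 0.006013510311245036
end [ 0.5631 -0.0139  0.205 ] mug [ 0.6264 -0.0141  0.125 ]
narrow end check [ 0.5152 -0.2721  0.226 ]
dir [-0.0595  0.0016  0.117 ] 0.1312747491287912
g [ 0.5889 -0.0137  0.1564] u [-0.4695 -0.0028  0.8829]
turn 1 x [0. 0. 0.]  total mm shift [-53.5 149.6 -59.1] -> 4 x [-0.0134  0.0374 -0.0148]
turn 1 x [ 0.0266  0.0469 -0.0594]  total mm shift [ 44.2 114.7 134. ] -> 4 x [0.011  0.0287 0.0335]
turn 1 x [0. 0. 0.]  total mm shift [ -0.   0. 120.] -> 3 x [-0.    0.    0.04]
```

Request:
jog_arm([
  [-0.013,0.037,-0.015,0,0,0,1],
  [-0.013,0.037,-0.015,0,0,0,1],
  [-0.013,0.037,-0.015,0,0,0,1],
  [-0.013,0.038,-0.014,0.027,0.047,-0.059,1],
  [0.011,0.029,0.0335,0,0,0,1],
])

```text
time_s: 13.4
ee_pos: [0.4552, 0.07, 0.3398]
eef_rot: [3.14, -0.5, 0.009]
force: [1.2, 1.1, 0.7]
grip_width: 0.094
grip_force: 0.0
```

Request:
jog_arm([
  [0.011,0.029,0.0335,0,0,0,1],
  [0.011,0.029,0.0335,0,0,0,1],
  [0.011,0.029,0.0335,0,0,0,1],
  [0,0,0,0,0,0,1],
])

```text
time_s: 13.8
ee_pos: [0.5336, -0.0186, 0.2537]
eef_rot: [3.14, -0.475, 0.002]
force: [0.4, 0.9, 0.2]
grip_width: 0.094
grip_force: 0.0
```

Run:
```python
from h import *
st()
R=frame(np.radians(28),.006);u=-R.as_matrix()[:,2];g=np.array([.5889,-.0137,.1564])
plan((g+.12*u,R),(g,R))
```

```text
t 13.8 p [ 0.5336 -0.0186  0.2537] F [0.4 0.9 0.2] w 0.094 g 0.0 q [-0.13 -0.03  1.86  0.08  0.85  1.4 ] z [ 0.4577 -0.0009 -0.8891] y [ 0.0013 -1.      0.0017]
turn 1 x [ 0.0037  0.0133 -0.0033]  total mm shift [ 3.1 -4.6 -8.1] -> 1 x [ 0.0031 -0.0046 -0.0081]
turn 1 x [0. 0. 0.]  total mm shift [  0.   0. 120.] -> 3 x [0.   0.   0.04]
```

Request:
jog_arm([
  [0.003,-0.005,0,0.004,0.013,-0.003,1],
  [0,0,0.037,0,0,0,1],
  [0,0,0.037,0,0,0,1],
  [0,0,0.038,0,0,0,1],
  [0,0,0,0,0,0,1],
])

```text
time_s: 14.3
ee_pos: [0.5884, -0.0087, 0.1582]
eef_rot: [-3.141, -0.491, 0.011]
force: [0.2, 0.8, 0.4]
grip_width: 0.0939
grip_force: 0.0
```

Run:
```python
from h import *
st()
p,R,_=tcp();s=ctrl.camera("scene");cv2.imwrite("pics/b1.png",s[...,::-1])
# handle mask in scene: bright vs bg around column; compare axis px with tool axis px
for d in(-.03,0,.03):
    q=proj("scene",p+R.apply([0,0,d]))[0];y=int(round(q[1]));print(np.round(q,1),s[y,int(q[0])-14:int(q[0])+15].mean(1).astype(int))
R2=frame(np.radians(28),.006);plan(([.5889,-.0137,.1564],R2))
```

```text
t 14.3 p [ 0.5884 -0.0087  0.1582] F [0.2 0.8 0.4] w 0.0939 g 0.0 q [-0.1   0.19  1.86  0.09  0.61  1.39] z [ 0.471   0.0057 -0.8821] y [ 0.0111 -0.9999 -0.0006]
[252.4 204. ] [133 132 128 126 127 127 130 126 106  99 107 109 107 110 112 117 118 116
 121 126 126 127 128 132 135 133 135 135 135]
[252.6 213.2] [132 134 135 134 134 134 134 129 110  99 108 115 114 115 118 120 117 115
 122 126 127 126 130 133 134 135 136 135 136]
[252.9 222.2] [ 87  86  86  88  89  93  91  89  88  93 107 113 116 115 116 116 114 110
 113 118 123 126 128 126 127 127 127 126 128]
turn 1 x [-0.0025 -0.0048  0.0043]  total mm shift [-2.   4.8  4.2] -> 1 x [-0.002   0.0048  0.0042]
```

Request:
jog_arm([
  [0,0.005,0.003,0,-0.004,0.004,-1],
  [0,0,0,0,0,0,-1],
  [0,0,0,0,0,0,-1],
  [0,0,0,0,0,0,-1],
  [0,0,0,0,0,0,-1],
], squeeze=25)

```text
time_s: 14.85
ee_pos: [0.5907, -0.0151, 0.16]
eef_rot: [-3.14, -0.493, 0.005]
force: [0.7, 0.4, 0.1]
grip_width: 0.0579
grip_force: 0.0
```

Request:
jog_arm([
  [0,0,0,0,0,0,-1],
  [0,0,0,0,0,0,-1],
  [0,0,0,0,0,0,-1],
  [0,0,0,0,0,0,-1],
])

```text
time_s: 15.25
ee_pos: [0.5907, -0.0151, 0.1594]
eef_rot: [-3.14, -0.492, 0.005]
force: [0.3, 1.7, 0.7]
grip_width: 0.0256
grip_force: 25.1
```

Run:
```python
from h import *
st();plan(([.588,-.0137,.40],None))
```

```text
t 15.25 p [ 0.5907 -0.0151  0.1594] F [0.3 1.7 0.7] w 0.0256 g 25.1 q [-0.11  0.19  1.85  0.1   0.61  1.38] z [ 0.4724  0.0044 -0.8814] y [ 0.006  -1.     -0.0018]
turn 1 x [0. 0. 0.]  total mm shift [ 111.3   -1.8 -213.4] -> 5 x [ 0.0223 -0.0004 -0.0427]
```

Request:
jog_arm([
  [0.005,0,-0.009,0,0,0,-1],
  [0.01,0,-0.018,0,0,0,-1],
  [0.015,0,-0.028,0,0,0,-1],
  [0.015,0,-0.028,0,0,0,-1],
  [0.015,0,-0.028,0,0,0,-1],
])

```text
time_s: 15.75
ee_pos: [0.5909, -0.0154, 0.2877]
eef_rot: [-3.14, -0.492, 0.005]
force: [0.9, 0.4, -0.9]
grip_width: 0.0259
grip_force: 25.0
```

Request:
jog_arm([
  [0.015,0,-0.028,0,0,0,-1],
  [0.015,0,-0.028,0,0,0,-1],
  [0.014,0,-0.027,0,0,0,-1],
  [0,0,0,0,0,0,-1],
])

```text
time_s: 16.15
ee_pos: [0.5912, -0.0156, 0.385]
eef_rot: [-3.141, -0.499, 0.006]
force: [0.5, 0.2, -2.1]
grip_width: 0.0258
grip_force: 25.0
```

Run:
```python
from h import *
st()
p,R,_=tcp();s=ctrl.camera("scene");t=ctrl.camera("top")
cv2.imwrite("pics/c_s.png",s[...,::-1]);cv2.imwrite("pics/c_t.png",t[...,::-1])
# blade tip via difference with earlier pictures along tool axis
for d in(.09,.15,.16,.17,.18,.19,.2,.21):
    q=proj("scene",p+R.apply([0,0,d]))[0];y=int(round(q[1]));x=int(round(q[0]));print(d,np.round(q,1),s[y,x-14:x+15].mean(1).astype(int))
yaw=.158;S=frame(np.radians(25),yaw);u=-S.as_matrix()[:,2]
c=np.array([.594,-.2505]);X=np.array([np.cos(yaw),np.sin(yaw)]);m=c-.0072*X;fl=np.r_[m+.0296*X,.027];print("floor",fl)
plan(([.47,-.05,.37],None),([.47,-.25,.37],S),(fl+u*(.17+.12),S))
```

```text
t 16.15 p [ 0.5912 -0.0156  0.385 ] F [ 0.5  0.2 -2.1] w 0.0258 g 25.0 q [-0.12  0.03  1.5   0.07  1.12  1.44] z [ 0.4785  0.0035 -0.8781] y [ 0.0059 -1.     -0.0007]
0.09 [249.5 196.2] [123 121 117 113 111 103 105 107 106 106 106 105 105 106 106 105 106 105
 105 106 106 106 108 112 114 115 115 117 121]
0.15 [250.  216.4] [129 120 115 114 114 114 114 115 115 116 114 114 113 114 113 113 114 114
 114 115 114 114 114 114 114 114 118 127 131]
0.16 [250.1 219.7] [131 123 117 114 114 114 113 115 115 114 112 113 114 114 113 114 113 113
 113 112 111 112 114 113 112 112 116 123 126]
0.17 [250.1 223. ] [132 132 126 121 119 118 114 104 100  99  98  99  97  98  96  94  95  93
  93  90  91  92  97 106 112 119 124 126 126]
0.18 [250.2 226.2] [132 131 130 119  98  82  72  68  65  64  63  62  61  59  59  58  59  60
  59  58  58  58  57  57  58  67  87 112 124]
0.19 [250.3 229.4] [127 107  84  73  69  68  68  67  65  64  65  62  62  58  59  59  59  60
  59  60  59  59  58  57  56  55  54  54  67]
0.2 [250.4 232.6] [83 69 68 68 69 68 67 67 65 64 60 57 58 58 59 58 59 60 60 59 58 58 56 57
 55 54 54 54 52]
0.21 [250.5 235.8] [68 66 66 68 68 68 66 66 64 63 60 57 57 58 58 59 58 59 58 59 58 58 58 56
 55 55 53 53 51]
floor [ 0.6161 -0.247   0.027 ]
turn 1 x [0. 0. 0.]  total mm shift [-111.1   33.8  -48.4] -> 3 x [-0.037   0.0113 -0.0161]
turn 2 x [ 0.0334 -0.0281 -0.0683]  total mm shift [-28.5 197.5 -13.3] -> 5 x [-0.0057  0.0395 -0.0027]
turn 1 x [0. 0. 0.]  total mm shift [-13.7  20.   82. ] -> 2 x [-0.0069  0.01    0.041 ]
```

Request:
jog_arm([
  [-0.037,0.011,-0.016,0,0,0,-1],
  [-0.037,0.011,-0.016,0,0,0,-1],
  [-0.037,0.011,-0.016,0,0,0,-1],
  [0,0,0,0.033,-0.028,-0.071,-1],
  [0,0,0,0.033,-0.028,-0.071,-1],
])

```text
time_s: 16.75
ee_pos: [0.4691, -0.0493, 0.3689]
eef_rot: [3.139, -0.435, 0.166]
force: [-0.2, -0.4, -1.3]
grip_width: 0.0258
grip_force: 25.0
```

Request:
jog_arm([
  [-0.006,0.04,-0.003,0,0,0,-1],
  [-0.006,0.04,-0.003,0,0,0,-1],
  [-0.006,0.04,-0.003,0,0,0,-1],
  [-0.006,0.04,-0.003,0,0,0,-1],
  [-0.005,0.04,-0.003,0,0,0,-1],
])

```text
time_s: 17.25
ee_pos: [0.4699, -0.2534, 0.37]
eef_rot: [3.14, -0.435, 0.163]
force: [-0.9, 0.6, -0.5]
grip_width: 0.0259
grip_force: 25.0
```

Run:
```python
from h import *
st()
S=frame(np.radians(25),.165);u=-S.as_matrix()[:,2];fl=np.array([.6158,-.2467,.027])
plan((fl+u*(.166+.1),S))
```

```text
t 17.25 p [ 0.4699 -0.2534  0.37  ] F [-0.9  0.6 -0.5] w 0.0259 g 25.0 q [-0.73 -0.    1.55  0.34  1.33  0.64] z [ 0.4157  0.0667 -0.907 ] y [ 0.1614 -0.9869  0.0013]
turn 1 x [ 0.0024  0.0017 -0.0021]  total mm shift [-13.5  17.3 106.2] -> 3 x [-0.0045  0.0058  0.0354]
```

Request:
jog_arm([
  [-0.005,0.006,0.035,0.002,0.002,-0.002,-1],
  [-0.005,0.006,0.035,0,0,0,-1],
  [-0.004,0.005,0.035,0,0,0,-1],
  [0,0,0,0,0,0,-1],
])

```text
time_s: 17.65
ee_pos: [0.5037, -0.2626, 0.2646]
eef_rot: [-3.136, -0.431, 0.163]
force: [-0.4, 0.3, -0.7]
grip_width: 0.026
grip_force: 25.0
```

Run:
```python
from h import *
st()
p,R,_=tcp();print(proj("scene",p+R.apply([0,0,.166])),proj("top",p+R.apply([0,0,.166])))
S=frame(np.radians(25),.165);u=-S.as_matrix()[:,2];fl=np.array([.6158,-.2467,.027])
plan((fl+u*(.166+.095),S))
s=ctrl.camera("scene");t=ctrl.camera("top")
o=np.hstack([cv2.resize(s[185:265,145:211],None,fx=6,fy=6,interpolation=2),cv2.resize(t[160:240,325:391],None,fx=6,fy=6,interpolation=2)])
cv2.imwrite("pics/a6.png",o[...,::-1])
```

```text
t 17.65 p [ 0.5037 -0.2626  0.2646] F [-0.4  0.3 -0.7] w 0.026 g 25.0 q [-0.7   0.12  1.65  0.37  1.11  0.58] z [ 0.4117  0.0734 -0.9084] y [ 0.1645 -0.9864 -0.0052]
[[171.5091 218.1648]] [[356.1194 192.0303]]
turn 1 x [-0.0048  0.0049 -0.0019]  total mm shift [2.2 2.7 2.1] -> 1 x [0.0022 0.0027 0.0021]
```

View pics/a6.png

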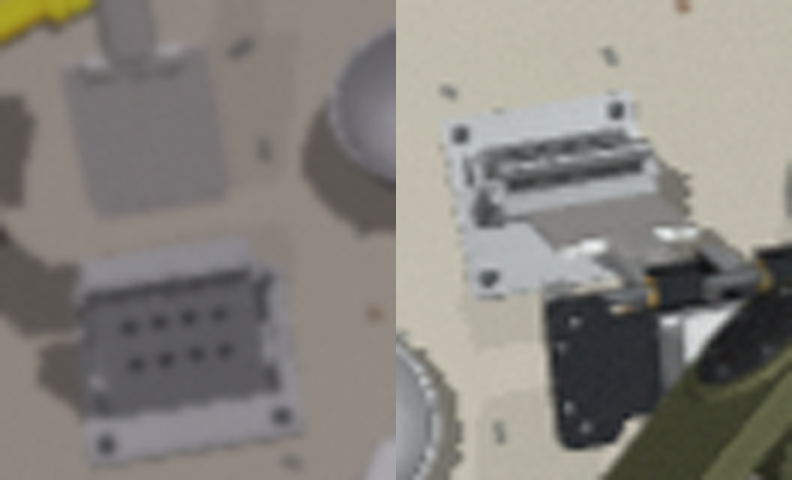

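Scene view: the tip's mid is at (172,218), parallel to the hole rows. Carried down to the pocket, it is about 1–1.5 px too far to the right (+y), which matches the 2.7 mm left in the plan. I'll shift +3.5 mm in tool y, then insert.

Request:
jog_arm([
  [0.002,0.0035,0.005,-0.005,0.005,-0.002,-1],
  [0,0,0.01,0,0,0,-1],
  [0,0,0.01,0,0,0,-1],
  [0,0,0.005,0,0,0,-1],
  [0,0,0,0,0,0,-1],
])

```text
time_s: 18.25
ee_pos: [0.5198, -0.2645, 0.2431]
eef_rot: [3.135, -0.442, 0.168]
force: [0.5, 0.1, -1.1]
grip_width: 0.0258
grip_force: 25.0
```

Request:
jog_arm([
  [0,0,0.005,0,0,0,-1],
  [0,0,0.005,0,0,0,-1],
  [0,0,0.005,0,0,0,-1],
  [0,0,0,0,0,0,-1],
])

```text
time_s: 18.65
ee_pos: [0.5262, -0.2637, 0.2296]
eef_rot: [3.134, -0.442, 0.168]
force: [0.3, -0.5, -0.3]
grip_width: 0.0254
grip_force: 25.0
```

Run:
```python
from h import *
st()
p,R,_=tcp();S=frame(np.radians(25),.165);u=-S.as_matrix()[:,2];fl=np.array([.6158,-.2467,.027])
plan((fl+u*(.166+.05),S))
```

```text
t 18.65 p [ 0.5262 -0.2637  0.2296] F [ 0.3 -0.5 -0.3] w 0.0254 g 25.0 q [-0.67  0.19  1.67  0.38  1.01  0.57] z [ 0.423   0.0645 -0.9039] y [ 0.1642 -0.9864  0.0065]
turn 1 x [ 0.0059 -0.0057  0.0027]  total mm shift [-3.  -2.1  6.2] -> 1 x [-0.003  -0.0021  0.0062]
```

Request:
jog_arm([
  [-0.002,-0.001,0.005,0.005,-0.005,0.002,-1],
  [0,0,0.005,0,0,0,-1],
  [0,0,0.005,0,0,0,-1],
  [0,0,0,0,0,0,-1],
])

```text
time_s: 19.05
ee_pos: [0.5308, -0.2621, 0.2154]
eef_rot: [3.14, -0.438, 0.166]
force: [2.8, 0.1, -1.3]
grip_width: 0.0258
grip_force: 25.0
```

Request:
jog_arm([
  [0,0,0.005,0,0,0,-1],
  [0,0,0.005,0,0,0,-1],
  [0,0,0.005,0,0,0,-1],
  [0,0,0,0,0,0,-1],
])

```text
time_s: 19.45
ee_pos: [0.537, -0.261, 0.2017]
eef_rot: [3.14, -0.438, 0.166]
force: [1.5, 0.4, -0.6]
grip_width: 0.0259
grip_force: 25.0
```

Request:
jog_arm([
  [0,0,0.005,0,0,0,-1],
  [0,0,0.005,0,0,0,-1],
  [0,0,0.005,0,0,0,-1],
  [0,0,0,0,0,0,-1],
])

```text
time_s: 19.85
ee_pos: [0.5432, -0.26, 0.1881]
eef_rot: [3.14, -0.437, 0.166]
force: [2.7, 0.2, -0.1]
grip_width: 0.026
grip_force: 25.0
```

Request:
jog_arm([
  [0,0,0.003,0,0,0,-1],
  [0,0,0.003,0,0,0,-1],
  [0,0,0,0,0,0,-1],
])

```text
time_s: 20.15
ee_pos: [0.5456, -0.2597, 0.183]
eef_rot: [3.14, -0.438, 0.166]
force: [2.4, 1.0, -0.4]
grip_width: 0.0262
grip_force: 25.0
```

Request:
jog_arm([
  [0,0,0.002,0,0,0,-1],
  [0,0,0.002,0,0,0,-1],
  [0,0,0,0,0,0,-1],
])

```text
time_s: 20.45
ee_pos: [0.5473, -0.2595, 0.1795]
eef_rot: [3.14, -0.438, 0.166]
force: [2.1, 0.8, -0.6]
grip_width: 0.0257
grip_force: 25.0
```

Request:
jog_arm([
  [0,0,0.002,0,0,0,-1],
  [0,0,0.002,0,0,0,-1],
  [0,0,0,0,0,0,-1],
])

```text
time_s: 20.75
ee_pos: [0.5492, -0.2595, 0.1781]
eef_rot: [3.138, -0.439, 0.167]
force: [-8.8, 1.2, 17.0]
grip_width: 0.0262
grip_force: 25.0
```

Request:
jog_arm([
  [0,0,0.002,0,0,0,-1],
  [0,0,0.001,0,0,0,-1],
  [0,0,0,0,0,0,-1],
])

```text
time_s: 21.05
ee_pos: [0.5511, -0.2597, 0.1775]
eef_rot: [3.136, -0.442, 0.168]
force: [-14.9, 3.9, 31.9]
grip_width: 0.0259
grip_force: 25.1
```

Request:
jog_arm([
  [0,0,-0.003,0,0,0,-1],
  [0,0,0,0,0,0,1],
  [0,0,0,0,0,0,1],
  [0,0,0,0,0,0,1],
  [0,0,-0.02,0,0,0,1],
])

```text
time_s: 21.55
ee_pos: [0.54, -0.2598, 0.1917]
eef_rot: [-3.14, -0.434, 0.165]
force: [0.9, 0.2, 0.5]
grip_width: 0.0546
grip_force: 0.0
```

Request:
jog_arm([
  [0,0,-0.045,0,0,0,1],
  [0,0,-0.045,0,0,0,1],
  [0,0,-0.045,0,0,0,1],
  [0,0,0,0,0,0,1],
  [0,0,0,0,0,0,1],
])

```text
time_s: 22.05
ee_pos: [0.484, -0.27, 0.3167]
eef_rot: [3.139, -0.438, 0.166]
force: [-0.5, -0.7, -0.6]
grip_width: 0.0926
grip_force: 0.0
```

Run:
```python
from h import *
st()
s=ctrl.camera("scene");t=ctrl.camera("top");cv2.imwrite("pics/f_s.png",s[...,::-1]);cv2.imwrite("pics/f_t.png",t[...,::-1])
# expected handle points when home; brightness rows across handle in scene
for nm,fl,yaw,dx in(("W",np.array([.6158,-.2467,.027]),.165,0),("N",np.array([.6511,.2366,.027]),-.06,0)):
    u=-frame(np.radians(25),yaw).as_matrix()[:,2]
    for d in(.1,.15,.2):
        q=proj("scene",fl+u*d)[0];y,x=int(round(q[1])),int(round(q[0]));print(nm,d,np.round(q,1),s[y,x-9:x+10].mean(1).astype(int))
    q0,q1=proj("scene",[fl+u*.205,fl+u*.245]);print("end col",q0.round(1),[(int(round(y)),int(s[int(round(y)),int(round(q0[0]+(y-q0[1])*(q1[0]-q0[0])/(q1[1]-q0[1])))].mean())) for y in np.arange(q1[1],q0[1]+1)], "pred end",proj("scene",fl+u*.225)[0].round(1))
# loose things: difference vs start
a=cv2.imread("pics/scene0.png")
for nm,(x,y) in dict(mug=(252,245),disp=(213,277),brush=(292,207),bowl=(217,205),soap=(300,285),basket=(405,218),jar=(115,237)).items():
    f=lambda im:cv2.cvtColor(im[y-22:y+22,x-20:x+20],cv2.COLOR_BGR2GRAY).astype(np.float32)
    print(nm,np.round(cv2.phaseCorrelate(f(a),f(s[...,::-1].copy())),2) if 0 else [np.round(v,2) for v in cv2.phaseCorrelate(f(a),f(s[...,::-1].copy()))])
```

```text
t 22.05 p [ 0.484  -0.27    0.3167] F [-0.5 -0.7 -0.6] w 0.0926 g 0.0 q [-0.74  0.06  1.6   0.36  1.21  0.58] z [ 0.419   0.0671 -0.9055] y [ 0.1639 -0.9865  0.0027]
W 0.1 [170.2 218. ] [133 134 132 126 111 110 115 118 119 120 120 119 118 125 129 127 126 126
 126]
W 0.15 [167.4 203.5] [132 133 132 127 110 107 115 120 120 121 121 123 121 118 126 133 134 134
 133]
W 0.2 [164.5 188.5] [104 118 126 125 113 107 116 119 119 121 122 124 122 121 127 133 133 132
 134]
end col [164.2 187. ] [(175, 121), (176, 120), (177, 121), (178, 120), (179, 120), (180, 126), (181, 141), (182, 158), (183, 152), (184, 121), (185, 86), (186, 70), (187, 87), (188, 113)] pred end [163.  180.9]
N 0.1 [336.8 225.4] [132 130 127 118  99  98 108 112 114 115 116 118 122 131 136 137 137 137
 138]
N 0.15 [338.3 210.9] [135 131 130 122 101  95 108 114 115 117 117 119 121 125 132 136 137 137
 136]
N 0.2 [339.9 195.8] [129 128 122 105  95 105 113 116 116 117 119 119 121 130 135 136 136 136
 136]
end col [340.1 194.3] [(182, 135), (183, 136), (184, 135), (185, 135), (186, 136), (187, 134), (188, 141), (189, 158), (190, 152), (191, 111), (192, 69), (193, 64), (194, 90), (195, 112)] pred end [340.7 188.1]
mug [array([-0.18,  0.66]), np.float64(0.58)]
disp [array([-0.  ,  0.55]), np.float64(1.01)]
brush [array([-0.02,  0.43]), np.float64(1.0)]
bowl [array([-0.11,  0.51]), np.float64(0.94)]
soap [array([0.05, 0.43]), np.float64(0.95)]
basket [array([-0.01,  0.5 ]), np.float64(0.99)]
jar [array([0.11, 0.42]), np.float64(0.9)]
```

```bash
python3 -c "
from station import ctrl
print(ctrl.hand_in())"
```

```text
the job is handed in; nothing more can be done
None
```

Both scrapers are seated in their own pockets, blade down, and the job is handed in at about 22 s. I felt floor contact on both insertions, and the final camera check shows the mug and the other things unmoved. The hand-in returned no verdict.

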